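# Push the evidence jar through the posts to the photo stop

### The arm

A 7-joint arm with a two-finger parallel gripper is mounted at the origin on the work surface. World frame = base frame: x ahead of the robot, y to its left, z up, the work surface at z = 0. Lengths are in m, angles in rad, forces in N, time in s.
With the tool pointing down it reaches from about 0.425 to 0.825 m from the base axis. Payload 3.6 kg.
Tool frame: the origin (TCP) lies where the fingers leave the gripper's body, on its centre line; the fingertips stand 73 mm ahead of it and the grasp point (between the pads) lies 54 mm ahead of it; x points along the fingers, y is the direction in which the jaws open and shut, and the axes are right-handed (so a half turn about x gives the same grasp; the last joint's range is limited). The gripper opens to 85 mm and grips with 20 to 120 N. Pads are 22 mm wide; open, the fingers measure 114 mm over their backs; the gripper's body (76 mm by 85 mm) begins 54 mm behind the grasp point. The pads swing forward as they close: fully open they stand 13 mm farther back than shut.
Start: joints at [-1.359, 0.615, -0.013, 1.423, 0.008, 1.103, -0.04], TCP at [0.154, 0.632, 0.304] pointing down, gripper open.
Joint ranges: [-3.12, 3.12], [-0.3, 2.06], [-1.34, 1.32], [0.26, 2.42], [-1.36, 4.5], [0.01, 1.98], [-2.84, 2.84]. Speed limits (rad/s): [2.79, 2.79, 3.14, 3.14, 3.14, 3.14, 3.14].

### API

Orientations are given as a unit quaternion [x, y, z, w].
In Python, from station import arm, snapshot, camera_info, ticket gives the robot as it stands. Calls block until the motion is done:
- arm.movep(position, orientation): joint-space move of the TCP to a pose.
- arm.line_to(position, velocity=0.15, ori=None): straight line of the TCP; ori=None keeps the orientation; velocity is the mean speed in m/s.
- arm.move_j(angles): joint-space move.
- arm.move_gripper(opening, effort=None): opening from 0.0 (shut) to 1.0 (fully open); effort is the grip in N (None keeps the last); returns when the fingers have stopped.
- arm.pause(seconds).
- arm.ik(position, orientation): joint angles nearest the present ones, or None.
- snapshot(name): name is "side" or "top" or "wrist"; returns the picture (384x512x3 uint8, blue, green, red); there is no depth.
- camera_info(name): a dict with "fx", "fy", "cx", "cy" (pixels), "R" (3x3) and "t" (3): a world point X has camera coordinates R X + t; the wrist camera has in their place "T_tool_cam" (4x4, takes a point from camera to tool coordinates, whose origin is the TCP and whose axes are the tool frame's). Camera axes: x right, y down, z forward; pixel columns grow to the right and rows downward; lengths in m; the calibration is good to about 2 mm. A picture is of the moment at which its call begins: read the wrist's pose just before it. camera_info takes no time and is no camera call.
A pose or a line that the arm cannot do raises arm.MotionError and nothing moves.
- ticket.finish_job(): hands the job in, once; it reports no verdict.
Readings, each from a call of its own:
- arm.read_time(): time.
- arm.read_joint_positions(): joint angles.
- arm.read_dq(): joint speeds.
- arm.read_effort(): joint torques, N m.
- arm.read_tool_pos(): TCP position.
- arm.read_eef_rot(): TCP orientation.
- arm.read_ft_force(): force on the tool from outside, world axes, zero at the start.
- arm.read_wrist_torque(): the same for the moment, N m.
- arm.read_opening(): opening from 0.0 (shut) to 1.0 (fully open).
Only numpy, scipy, OpenCV 4.12 (cv2) and the standard library are available. Lean on these libraries where they do the work, as an engineer would, in place of code of your own. Each camera call takes 0.05 s, during which the arm holds its last target. There are 200 camera calls.

### The job

Push the large black-lidded evidence jar across the bench, through the narrow gap between the two steel posts of the photo station, and on until it rests against the stop bar behind them, about half-way along the bar. Only push it: it stays flat on the bench, never lifted or tipped, and the other things are left standing where they are. Finish with the hand clear.

Things in the scene. Friction and masses are not known exactly. Their poses are not given: they have to be found in the camera images.
- evidence_jar: Large evidence jar, loose: squat round clear-plastic jar, black lid with a blank white disc, brass cartridge inside. Lid 100 mm in diameter (z 27 to 45 mm), clear body below it 96 mm, 45 mm high overall, 0.15 to 0.31 kg. Too wide to grip across. Origin: centre of its underside, on the bench (z = 0); z axis up. Slides with ordinary friction.
- station: Photo station, fixed; its place and turn vary. Origin: on the bench midway between its two posts. +y: the way the jar goes through the gap to the stop bar (within about 20 degrees of world +y); x: from post to post. Posts: dark steel, round, 36 mm in diameter, 45 mm high, centres at x = -72 and +72 mm, y = 0. The gap is 108 mm, so 4 mm to spare each side of the jar.
- station_stop (a point): Middle of the front face of the station's stop bar, at bench level, 160 mm beyond the middle of the gap. Fixed aluminium bar, 120 mm long along the station's x, 16 mm thick, 40 mm high. A flat grey card with a scale (1 mm, no obstacle) lies between posts and bar.
- station_seat (a point): The point on the bench at which the jar's underside centre lies when the jar rests against the middle of the stop bar: 110 mm beyond the middle of the gap, along the station's +y.
- small_jar: Bystander, loose: a small jar of the same make as the large one, 50 mm in diameter, 42 mm high. Origin: centre of its underside. It starts on the posts' near side (world -y), as the large jar does; either may be the one closer to the robot.
- amber_bottle: Bystander, loose: amber glass bottle, white cap, 48 mm in diameter, 85 mm high, beyond the station. Origin: centre of its underside.
- carton: Bystander, loose: small cardboard carton, 50 x 80 x 35 mm high, on the robot's side of the station. Origin: centre of its underside.

How it is judged:
By the outcome, as a careful person would: the job done as asked, in the order asked, and still so for the second after the job is handed in, with the robot touching nothing.
It also fails if it takes over 53 s, if anything falls off the work surface, if the arm or the gripper's body presses on something with over 40 N, if the wrist force passes 120 N, or if a joint passes its speed limit or range.

## Working session

There is one attempt and no reset: what is moved stays moved. The work goes in short steps, each a Python script; the robot and the scene stay as the last script left them, time stands still between calls to the robot, and variables do not carry over. Pictures are saved under pics/ and viewed, about 8 in all and at most 12, crops included, and the job is handed in when it is done.

```bash
mkdir -p pics; python3 - <<'E'
from station import arm,snapshot,camera_info
import cv2,numpy as np
for n in("top","side"):
    cv2.imwrite(f"pics/{n}0.png",snapshot(n)); c=camera_info(n); print(n,c)
print(camera_info("wrist")); print(arm.read_time(),arm.read_tool_pos(),arm.read_eef_rot(),arm.read_joint_positions())
E
```

```text
top {'fx': 437.82986187879703, 'fy': 437.82986187879703, 'cx': 254.1477793071171, 'cy': 192.8091260435263, 'R': array([[ 0.02337396, -0.99925283,  0.03078064],
       [-0.99772587, -0.02526313, -0.06248887],
       [ 0.0632198 , -0.02925003, -0.9975709 ]]), 't': array([-0.05150397,  0.55228306,  0.82454069])}
side {'fx': 442.3642996424509, 'fy': 442.3642996424509, 'cx': 249.15056021414705, 'cy': 191.45848555549327, 'R': array([[-9.99979026e-01,  5.26430306e-03,  3.77289379e-03],
       [ 3.25426187e-04,  6.22636929e-01, -7.82510798e-01],
       [-6.46851699e-03, -7.82493158e-01, -6.22625583e-01]]), 't': array([0.56137981, 0.04740793, 0.89581735])}
{'fx': 312.8918836421482, 'fy': 312.8918836421482, 'cx': 250.6636318610844, 'cy': 187.036227008892, 'T_tool_cam': array([[-1.83950255e-03, -2.65252246e-01,  9.64177298e-01,
        -6.98606263e-02],
       [ 9.99998297e-01, -6.30918763e-04,  1.73427315e-03,
        -4.93934918e-04],
       [ 1.48297702e-04,  9.64178846e-01,  2.65252955e-01,
        -6.68226377e-02],
       [ 0.00000000e+00,  0.00000000e+00,  0.00000000e+00,
         1.00000000e+00]])}
0.1 [0.15363539 0.63105612 0.30281509] [ 0.0833725   0.70214652 -0.08503104  0.70200357] [-1.35849477  0.6158783  -0.01259154  1.42474632  0.00813892  1.10337301
 -0.04038634]
```

View pics/top0.png

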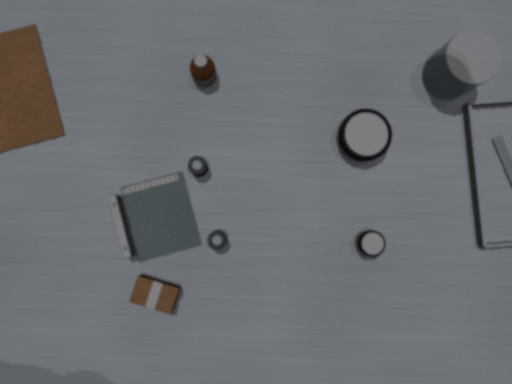

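View pics/side0.png

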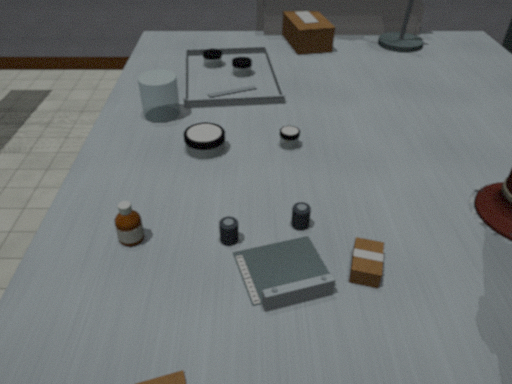

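Top view: large jar at about (365,134), small jar (371,243), posts (198,166) and (218,240), bar (121,226), carton (155,294), bottle (203,70). The side view agrees. Next I'll measure them.

```bash
cat > h.py <<'E'
from station import arm,snapshot,camera_info,ticket
import cv2,numpy as np
from scipy.spatial.transform import Rotation as Ro
def cam(n,pose=None):
    c=camera_info(n)
    if n!="wrist": R=c["R"].T; o=-R@c["t"]
    else:
        p,q=pose; T=c["T_tool_cam"]; Rt=Ro.from_quat(q).as_matrix()
        R=Rt@T[:3,:3]; o=Rt@T[:3,3]+p
    return c,R,o
def ray(C,u,v,z):
    c,R,o=C; d=R@np.array([(u-c["cx"])/c["fx"],(v-c["cy"])/c["fy"],1.]); return o+d*(z-o[2])/d[2]
def proj(C,X):
    c,R,o=C; p=R.T@(np.array(X)-o); return np.array([c["fx"]*p[0]/p[2]+c["cx"],c["fy"]*p[1]/p[2]+c["cy"]])
E
python3 - <<'E'
from h import *
im=cv2.imread("pics/top0.png"); C=cam("top"); g=cv2.cvtColor(im,cv2.COLOR_BGR2GRAY)
def comp(m,u,v):
    n,l,s,c=cv2.connectedComponentsWithStats(m.astype(np.uint8))
    k=min(range(1,n),key=lambda i:np.hypot(*(c[i]-(u,v)))+(1e3 if s[i][4]<15 else 0)); 
    cs,_=cv2.findContours((l==k).astype(np.uint8),0,2); (x,y),r=cv2.minEnclosingCircle(cs[0]); return s[k],c[k],(x,y,r),cs[0]
for n,u,v in(("big",365,134),("small",371,243),("p1",198,166),("p2",218,240)):
    s,c,mc,_=comp(g<60,u,v); print(n,"dark",s,c.round(1),np.round(mc,1),ray(C,*mc[:2],.045).round(4))
for n,u,v in(("big",366,135),("small",372,244)):
    s,c,mc,_=comp(g>130,u,v); print(n,"white",s,c.round(1),ray(C,*c,.045).round(4))
for n,u,v in(("bottle",203,68),("carton",155,294),("bar",117,225),("beaker",455,75),("trayedge",466,104)): print(n,ray(C,u,v,.035).round(3))
a=cv2.resize(im[140:320,90:260],None,fx=4,fy=4,interpolation=cv2.INTER_CUBIC)[:600]
cv2.imwrite("pics/c1.png",a[:600,:680])
E
```

```text
big dark [337 109  55  55 780] [359.2 140.5] [363.1 136.   28.4] [ 0.6646 -0.241   0.045 ]
small dark [356 231  23  27 177] [362.7 244.6] [369.  243.8  14.1] [ 0.4619 -0.2537  0.045 ]
p1 dark [189 157  19  21 185] [199.2 168.4] [198.3 166.8  10.3] [0.5975 0.068  0.045 ]
p2 dark [209 231  19  19 164] [218.3 240.1] [217.6 239.8   9.5] [0.463  0.0282 0.045 ]Traceback (most recent call last):
  File "<stdin>", line 10, in <module>
  File "<stdin>", line 5, in comp
ValueError: min() iterable argument is empty
```

```bash
python3 - <<'E'
from h import *
im=cv2.imread("pics/top0.png"); C=cam("top"); g=cv2.cvtColor(im,cv2.COLOR_BGR2GRAY)
c=cv2.HoughCircles(cv2.resize(g[95:175,320:410],None,fx=4,fy=4,interpolation=2),cv2.HOUGH_GRADIENT,1,400,param1=100,param2=20,minRadius=70,maxRadius=130)[0,0]
u,v=320+c[0]/4,95+c[1]/4; print("big",u,v,c[2]/4,ray(C,u,v,.045))
for n,u,v,z in(("bottle",203,68,.08),("carton",155,294,.035),("bar",117,225,.04),("beakerbase",450,78,0),("tray",466,104,.02),("small",372,243,.042)): print(n,ray(C,u,v,z).round(3))
J=ray(C,320+c[0]/4,95+c[1]/4,.045)[:2]
# look from above gap with tool z = station y
p=np.array([.53,.048]); ys=np.array([-.284,.959])
def quat(d):
    d=np.r_[d/np.hypot(*d),0]; x=np.array([0,0,-1.]); return Ro.from_matrix(np.c_[x,np.cross(d,x),d]).as_quat()
for s in(1,-1):
  for nm,P,d in(("look",np.r_[p-.06*ys,.28],ys),("beh",np.r_[J+[.03,-.08],.1],np.array([-.4,.9])),("end",np.r_[p+.05*ys,.082],ys)):
    print(s,nm,P.round(3),arm.ik(P,quat(s*d)))
open("h.py","a").write('''
def quat(d):
    d=np.r_[d/np.hypot(*d),0]; x=np.array([0,0,-1.]); return Ro.from_matrix(np.c_[x,np.cross(d,x),d]).as_quat()
''')
P=np.r_[p-.06*ys,.28]
arm.movep(P,quat(ys)); pose=(arm.read_tool_pos(),arm.read_eef_rot()); cv2.imwrite("pics/w1.png",snapshot("wrist")); np.savez("w1.npz",p=pose[0],q=pose[1])
print(arm.read_time(),pose)
E
```

```text
big 366.625 134.125 22.0 [ 0.66838276 -0.24768735  0.045     ]
bottle [0.773 0.062 0.08 ]
carton [0.361 0.141 0.035]
bar [0.486 0.215 0.04 ]
beakerbase [ 0.798 -0.43   0.   ]
tray [ 0.74  -0.452  0.02 ]
small [ 0.463 -0.26   0.042]
1 look [ 0.547 -0.01   0.28 ] [-0.6682927   0.72658944  1.13447142  1.77647242 -0.72884098  1.1290889
 -2.14434615]
1 beh [ 0.698 -0.328  0.1  ] [-1.61063515e-03  1.26050222e+00  1.12948653e+00  1.18994168e+00
 -1.10330934e+00  1.30354162e+00 -1.66916537e+00]
1 end [0.516 0.096 0.082] [ 0.06849428  0.79833862 -0.45850978  1.97052933  0.67882958  0.5292292
  2.55797156]
-1 look [ 0.547 -0.01   0.28 ] [-0.29335252  0.50603738  0.4121704   1.7659824  -0.24643479  0.92061522
  0.5109287 ]
-1 beh [ 0.698 -0.328  0.1  ] [ 0.27578056  1.03052807  0.30651224  1.17739675 -0.31709868  0.97885497
  1.03648417]
-1 end [0.516 0.096 0.082] [-0.3333551   0.76055332  0.16618128  1.98323921 -0.28362119  0.41968974
  0.3356279 ]
2.8083 (array([ 0.54722467, -0.00853241,  0.27975934]), array([-0.56675762,  0.42241844,  0.56723448,  0.42260324]))
```

View pics/w1.png

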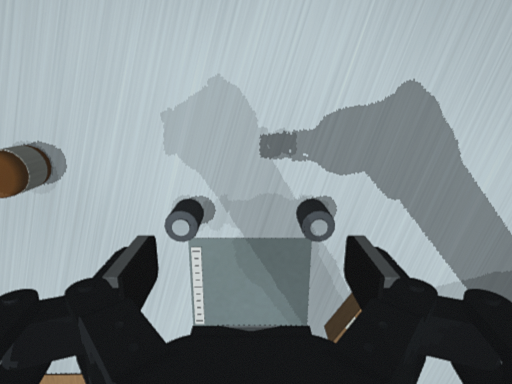

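Wrist view: posts' tops at about (181,226) and (318,226), bar behind the hand at (250,328), card between. The mirrored hand orientation (s=-1) puts the camera ahead of the jar and gives easier joints, so I'll use that one. Next I'll locate the posts and check that view.

```bash
python3 - <<'E'
from h import *
def posts(im,C,guess):
    out=[]
    g=cv2.cvtColor(im,cv2.COLOR_BGR2GRAY)
    for u,v in guess:
        u,v=int(u),int(v); a=cv2.resize(g[v-30:v+30,u-30:u+30],None,fx=4,fy=4,interpolation=2)
        for lo,hi in((25,45),(55,85)):
            c=cv2.HoughCircles(a,cv2.HOUGH_GRADIENT,1,400,param1=100,param2=12,minRadius=lo,maxRadius=hi)
            if c is None: print("none",lo); continue
            c=c[0,0]; U=u-30+(c[0]-1.5)/4; V=v-30+(c[1]-1.5)/4; X=ray(C,U,V,.045); print(U,V,c[2]/4,X.round(4)); 
        out.append(X[:2])
    a,b=out; d=b-a if b[0]>a[0] else a-b; print("dist",np.hypot(*d),"mid",(a+b)/2,"ang",np.degrees(np.arctan2(d[1],d[0])))
z=np.load("w1.npz"); posts(cv2.imread("pics/w1.png"),cam("wrist",(z["p"],z["q"])),[(180,226),(317,226)])
ys=np.array([-.284,.959]); P=np.array([.53,.048])-.19*ys
arm.movep(np.r_[P,.28],quat(-ys)); pose=(arm.read_tool_pos(),arm.read_eef_rot()); im=snapshot("wrist"); cv2.imwrite("pics/w2.png",im)
C=cam("wrist",pose); g=[proj(C,(*x,.045)) for x in((.597,.069),(.462,.029))]; print(g,pose,arm.read_time()); posts(im,C,g)
E
```

```text
179.75 226.75 8.325 [0.6015 0.0702 0.045 ]
188.0 213.25 15.025 [0.5967 0.0531 0.045 ]
318.75 227.0 8.275 [0.4619 0.0289 0.045 ]
317.25 224.0 17.35 [0.4646 0.0261 0.045 ]
dist 0.13486236182100125 mid [0.53065902 0.03963641] ang 11.553681726193329
[array([335.41260487, -52.98194416]), array([166.41177684, -52.88904497])] (array([ 0.58361629, -0.13389901,  0.2792258 ]), array([ 0.42263928,  0.56708041, -0.42349931,  0.56607789])) 4.675
none 25
none 55Traceback (most recent call last):
  File "<stdin>", line 16, in <module>
  File "<stdin>", line 11, in posts
UnboundLocalError: cannot access local variable 'X' where it is not associated with a value
```

View pics/w2.png

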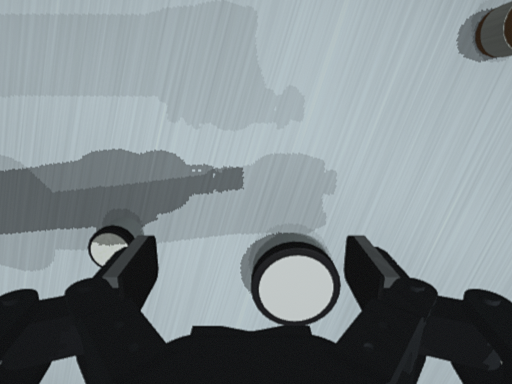

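w1's inner post discs give a spacing of 145.6 mm (true value 144), gap middle (0.5317, 0.0496) and turn 16.5°. w2 shows the big jar's white disc at about (295,288) and the small jar at (110,247). Now I'll fix the jar and do the first push.

```bash
cat >> h.py <<'E'
G=np.array([.5317,.0496]); A=np.radians(16.5); XS=np.array([np.cos(A),np.sin(A)]); YS=np.array([-np.sin(A),np.cos(A)])
def jar(im,C,near):
    "white lid disc nearest a guess -> world xy"
    hsv=cv2.cvtColor(im,cv2.COLOR_BGR2HSV); m=((hsv[...,2]>170)&(hsv[...,1]<20)).astype(np.uint8)
    cs,_=cv2.findContours(cv2.morphologyEx(m,cv2.MORPH_OPEN,np.ones((5,5))),cv2.RETR_EXTERNAL,cv2.CHAIN_APPROX_NONE); best=None
    for c in cs:
        if len(c)<60: continue
        (u,v),(a,b),_=cv2.fitEllipse(c)
        if min(a,b)/max(a,b)<.85 or not 50<max(a,b)<140: continue
        X=ray(C,u,v,.045)[:2]; 
        if best is None or np.hypot(*(X-near))<np.hypot(*(best[0]-near)): best=(X,(u,v,a,b))
    return best
def loc(X): d=X-G; return np.array([d@XS,d@YS])
def wd(s): return G+XS*s[0]+YS*s[1]
def see(name):
    pose=(arm.read_tool_pos(),arm.read_eef_rot()); im=snapshot("wrist"); cv2.imwrite(f"pics/{name}.png",im); return im,cam("wrist",pose)
E
python3 - <<'E'
from h import *
im=cv2.imread("pics/w2.png"); C=cam("wrist",(arm.read_tool_pos(),arm.read_eef_rot()))
hsv=cv2.cvtColor(im,cv2.COLOR_BGR2HSV); print("disc",hsv[288,295],"bench",hsv[200,450],hsv[250,200])
b=jar(im,C,np.array([.668,-.248])); print(b, b and loc(b[0]))
E
```

```text
disc [ 85   8 200] bench [ 97  24 191] [ 99  27 200]
(array([ 0.66858761, -0.24609142]), (295.6300964355469, 287.8672790527344, 63.08245849609375, 72.93201446533203)) [ 0.04726964 -0.32239295]
```

```bash
python3 - <<'E'
from h import *
J=wd([.0473,-.3224]); T=wd([0,-.13]); d=(T-J)/np.hypot(*(T-J)); q=quat(-d); Z=.083
arm.move_gripper(.6)
arm.movep(np.r_[J-.105*d,.16],q); arm.line_to(np.r_[J-.105*d,Z],.15)
arm.line_to(np.r_[J-.062*d,Z],.08); arm.line_to(np.r_[T-.054*d,Z],.09); 
print("push F",arm.read_ft_force(),arm.read_tool_pos())
arm.line_to(np.r_[T-.10*d,Z],.15); arm.line_to(np.r_[T-.10*d,.2],.25)
arm.movep(np.r_[wd([0,-.06]),.28],quat(-YS)); im,C=see("w3"); b=jar(im,C,T); print(b,b and loc(b[0]),arm.read_time(),[proj(C,(*wd([s*.072,0]),.045)) for s in(-1,1)])
E
```

```text
push F [0.7555241  0.5624572  0.68415587] [ 0.59610175 -0.12193257  0.08304471]
(array([ 0.56880847, -0.07428952]), (251.85391235351562, 233.7707061767578, 71.3363265991211, 76.7322998046875)) [ 0.00039381 -0.12932709] 11.8583 [array([174.6665419 , 106.46814467]), array([328.09517135, 106.21014074])]
```

View pics/w3.png

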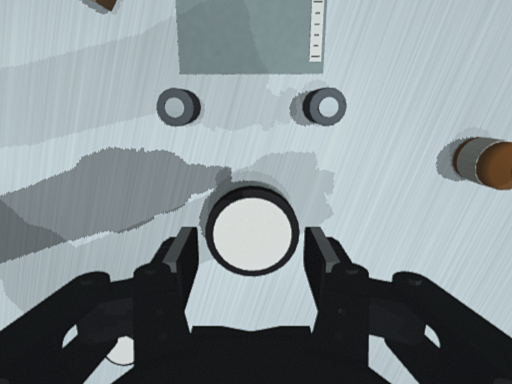

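The jar's disc sits at (252,234), centred in front of the posts. The post caps are at about (174,107) and (328,107), within a pixel of my prediction. I'll refine the station frame once here and then push through.

```bash
python3 - <<'E'
from h import *
im=cv2.imread("pics/w3.png"); C=cam("wrist",(arm.read_tool_pos(),arm.read_eef_rot())); g=cv2.cvtColor(im,cv2.COLOR_BGR2GRAY)
X=[]
for u,v in((174,107),(328,107)):
    a=cv2.resize(g[v-20:v+20,u-20:u+20],None,fx=4,fy=4,interpolation=2)
    c=cv2.HoughCircles(a,cv2.HOUGH_GRADIENT,1,400,param1=100,param2=12,minRadius=28,maxRadius=48)[0,0]
    U,V=u-20+(c[0]-1.5)/4,v-20+(c[1]-1.5)/4; X.append(ray(C,U,V,.045)[:2]); print(U,V,c[2]/4,X[-1])
d=X[1]-X[0]; m=(X[0]+X[1])/2; print("dist",np.hypot(*d),"mid",m,"ang",np.degrees(np.arctan2(d[1],d[0])))
print("mid in old frame",loc(m),"jar rel. new mid",loc(jar(im,C,m)[0])-loc(m))
E
```

```text
173.75 106.75 9.575 [0.46211592 0.02824273]
328.5 106.75 10.025 [0.60144138 0.06900765]
dist 0.14516667091695526 mid [0.53177865 0.04862519] ang 16.30882758862003
mid in old frame [-0.00020145 -0.00095701] jar rel. new mid [ 0.00041169 -0.1288187 ]
```

```bash
python3 - <<'E'
from h import *
q=quat(-YS); Z=.083
arm.movep(np.r_[wd([0,-.235]),.16],q); arm.line_to(np.r_[wd([0,-.235]),Z],.15)
arm.line_to(np.r_[wd([0,-.19]),Z],.09); arm.line_to(np.r_[wd([0,-.105]),Z],.07)
im,C=see("w4"); b=jar(im,C,wd([0,-.05])); print(b,b and loc(b[0]),arm.read_time(),loc(arm.read_tool_pos()[:2]),arm.read_ft_force())
E
```

```text
None None 15.45 [-2.20274797e-05 -1.05454277e-01] [-0.62801469  0.80643173  0.55509047]
```

View pics/w4.png

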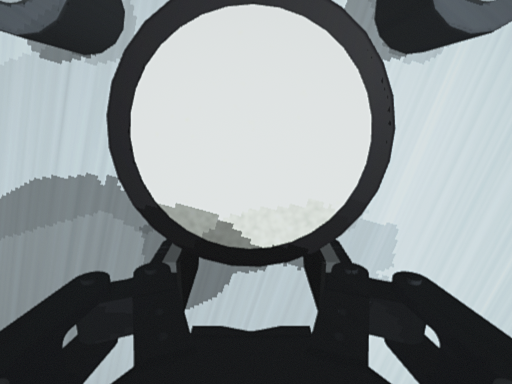

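The lid spans columns 107–395, centre 251 against the camera's 250.7, with the posts roughly symmetric at 124 and 375. It's centred, so I'll push through with force checks.

```bash
python3 - <<'E'
from h import *
Z=.083; y=-.105; f=lambda:arm.read_ft_force()[:2]@np.c_[XS,YS]
while y<.065:
    y+=.02 if y<.03 else .0015
    arm.line_to(np.r_[wd([0,y]),Z],.06 if y<.035 else .03); F=f(); 
    if y<.05 or abs(F[1])>3: print(round(y,4),loc(arm.read_tool_pos()[:2]).round(4),F.round(1))
    if abs(F[1])>7 or abs(F[0])>6: break
print(arm.read_time()); cv2.imwrite("pics/t5.png",np.vstack([cv2.resize(snapshot("top")[150:300,90:260],None,fx=4,fy=4)])[:600])
im,C=see("w5")
E
```

```text
-0.085 [ 0.0001 -0.0841] [-0.  -0.1]
-0.065 [ 0.0001 -0.0643] [ 0.6 -0.7]
-0.045 [ 0.0001 -0.0443] [-0.3  0. ]
-0.025 [ 0.0001 -0.0243] [-0.4 -0.5]
-0.005 [ 0.     -0.0043] [ 0.5 -0.4]
0.015 [0.0001 0.0157] [ 0.3 -0.9]
0.035 [0.     0.0351] [0.1 0.5]
0.0365 [0.     0.0365] [-0.5 -0.5]
0.038 [0.    0.038] [ 0.3 -0.8]
0.0395 [0.     0.0397] [ 0.  -0.6]
0.041 [0.     0.0413] [-0.1 -0.3]
0.0425 [-0.      0.0428] [-0.6 -0.1]
0.044 [-0.      0.0442] [ 0.4 -1.7]
0.0455 [0.     0.0457] [ 0.3 -0. ]
0.047 [0.     0.0472] [ 0.4 -0.3]
0.0485 [0.     0.0487] [ 0.  -0.2]
0.0575 [-0.      0.0562] [-0.2 -5.5]
0.059 [0.     0.0565] [ 0.  -6.5]
0.0605 [0.     0.0567] [-0.8 -9.8]
23.4167
```

View pics/w5.png

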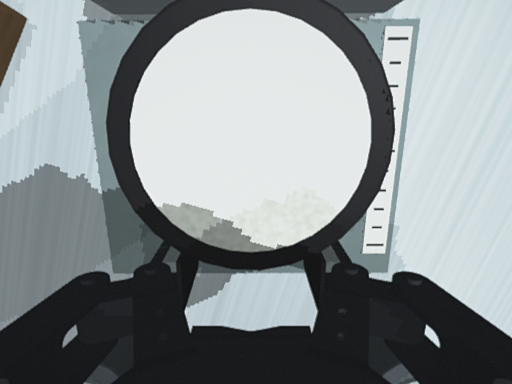

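The bar stopped the jar at TCP y = 0.0565 (predicted 0.056), with 10 N and no side load. Now I'll back off, rise and check.

```bash
python3 - <<'E'
from h import *
arm.line_to(np.r_[wd([0,.015]),.083],.06); arm.line_to(np.r_[wd([0,.015]),.2],.2); 
arm.movep(np.r_[wd([0,.11]),.28],quat(-YS)); arm.pause(.3)
im,C=see("w6"); b=jar(im,C,wd([0,.11])); print(b,b and loc(b[0]),[proj(C,(*wd([s*.06,.16]),.04)) for s in(-1,0,1)])
arm.movep(np.r_[wd([0,-.2]),.3],quat(-YS)); cv2.imwrite("pics/t6.png",snapshot("top")); print(arm.read_time(),arm.read_ft_force())
E
```

```text
(array([0.50257935, 0.15863922]), (254.18270874023438, 166.8131866455078, 73.3099365234375, 83.23431396484375)) [0.00304735 0.11281967] [array([188.82512093, 117.8981777 ]), array([251.00952374, 117.76068803]), array([313.23366789, 117.6231105 ])]
27.3083 [0.61888389 0.44688025 1.07755808]
```

View pics/w6.png

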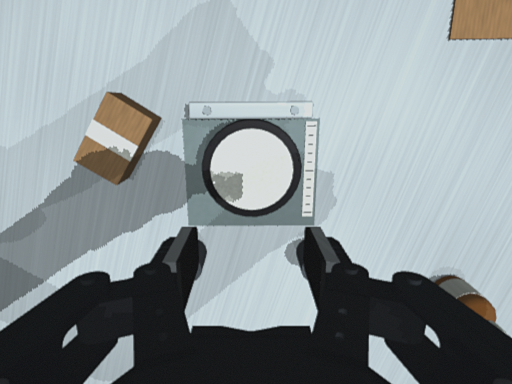

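View pics/t6.png

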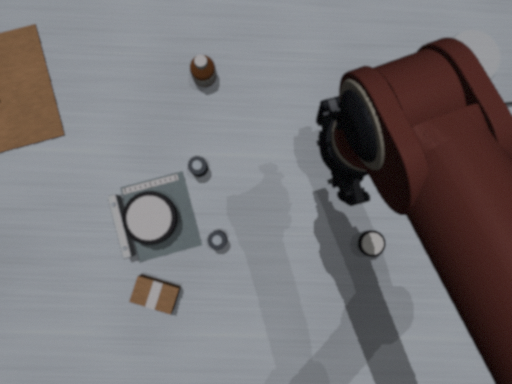

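w6 shows the lid at columns 202–301 (centre 251.5), the bar at 188–313 (centre 250.5), and the lid's far rim at the bar's front edge (row 118). In the top view the bottle, carton and small jar stand at their original pixels. The disc fit (3 mm off) was skewed by a shadow, so I'll check the lid's dark outline before handing in.

```bash
python3 - <<'E'
from h import *
im=cv2.imread("pics/w6.png"); C=cam("wrist",(np.r_[wd([0,.11]),.28],quat(-YS)))
m=(cv2.cvtColor(im,cv2.COLOR_BGR2GRAY)<65).astype(np.uint8); m[222:]=0; m[:,:195]=0; m[:,310:]=0
c=max(cv2.findContours(m,cv2.RETR_EXTERNAL,cv2.CHAIN_APPROX_NONE)[0],key=len); x,y,w,h=cv2.boundingRect(c); e=cv2.fitEllipse(cv2.convexHull(c))
print((x,y,w,h),e,"lid centre",loc(ray(C,*e[0],.043)[:2]))
print("gap along axis px:",im[108:126,251].mean(1).round())
ticket.finish_job()
E
```

```text
(202, 119, 100, 98) ((251.08213806152344, 167.15682983398438), (97.68995666503906, 99.25877380371094), 103.92373657226562) lid centre [0.00069179 0.11323661]
gap along axis px: [211. 213. 213. 212. 212. 213. 213. 210. 203. 177. 121.  40.  38.  51.
  54.  53.  52.  51.]
the job is handed in; nothing more can be done
```

I pushed the evidence jar through the gap between the posts and up against the stop bar, using the part-closed fingers as a cradle. I then backed the hand off and handed the job in at about 27 s.

- **Passing the gap:** the force readings at the 20 mm steps through the gap stayed under 1 N, so there was no sign of the jar touching a post.
- **Against the bar:** contact came where I predicted it (0.0565 m against 0.056 m). I stopped at about 10 N of push, with under 1 N sideways.
- **Position:** the lid's outline lies 0.7 mm from the middle of the bar. The last picture shows no visible gap between lid and bar.
- **Bystanders:** in the final top view the small jar, bottle and carton stand where they started, and the hand is clear.

**Disagreements:**
- The white-disc fit put the jar 3 mm off centre, because a shadow cut into the disc. The outline fit above replaces it.
- Both fits read about 3 mm beyond the seat along the push direction. The bar makes that impossible, so I put it down to camera calibration and pose error.

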